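# Preset 360 points per turn on the thumbwheels and load it

### The job

The next roundness measurement is to take 360 points per turn. With light fingertip pressure turn the three thumbwheels of the preset unit until they read 3, 6, 0 from left to right, each resting in its click, and only then press the square load key fully down and let it come up again. Leave the parts lying about where they are.

Things in the scene. Friction and masses are not known exactly. Their poses are not given: they have to be found in the camera images.
- preset_unit: Preset unit: cream desk console 125 (x) x 200 (y) x 62 mm, heavy, does not slide. Origin: centre of its underside; x points away from the user, y to the user's left. On its dark top panel (62 mm up): three black thumbwheels side by side (y = +49, +15, -19 mm) and right of them a grey square key (y = -69). Never press on it, its wheels or key with more than 20 N.
- hundreds_slot (a point): Middle of the left (hundreds) wheel's opening, on the panel face (62 mm above the table), straight below the wheel's highest point; axes as the unit's. The bank of wheels is clipped in by hand: all three stand out equally, but anything from 9 to 21 mm. Wheel: rigid, serrated rim, radius 28 mm, 20 mm wide, axle along y, 14 mm gap to the next; frame ribs between them 3.5 mm high.
- tens_slot (a point): Middle of the middle (tens) wheel's opening, on the panel face (62 mm above the table), straight below the wheel's highest point; axes as the unit's. A wheel is turned by a fingertip pressed on its top (7 to 10 N grips well, 20 N is too much) and dragged along the unit's x, 17.6 mm a click. The white numeral, 10 mm high, on top between two dark marks is the reading.
- units_slot (a point): Middle of the right (units) wheel's opening, on the panel face (62 mm above the table), straight below the wheel's highest point; axes as the unit's. A sprung roller holds each wheel in its click: about 4 N along the rim lifts it over, and past half way it falls into the next click by itself.
- wheel_hundreds (a joint): Left wheel, rad: reading = value / 0.628 (0 at 0, 3 at 1.885). Ten clicks 0.628 rad apart, stops just beyond 0 and 9. Grows as its top moves along the unit's +x, away from the user.
- wheel_tens (a joint): Middle wheel, rad: reading = value / 0.628 (0 at 0, 6 at 3.770). Ten clicks 0.628 rad apart, stops just beyond 0 and 9. Grows as its top moves along the unit's +x, away from the user.
- wheel_units (a joint): Right wheel, rad: reading = value / 0.628 (0 at 0, 9 at 5.655). Ten clicks 0.628 rad apart, stops just beyond 0 and 9. Grows as its top moves along the unit's +x, away from the user.
- load_key_top (a point): Centre of the top face of the load key, a grey square key 26 x 26 mm standing 12 mm out of the panel; the point moves with the key.
- load_key (a joint): Travel of the load key, m: 0 up, 0.005 fully down. Its spring takes 2.2 N to start and 7.2 N at the bottom (6.5 N presses it 4.3 mm, enough), and lifts it when let go; the stop at the bottom is rigid.
- ring_gauge: Bystander: steel ring gauge, 66 mm diameter, 22 mm high, lying left of the unit. Origin: centre of its underside.
- flange_part: Bystander: turned steel flange, 60 mm diameter, 32 mm high, standing right of the unit. Origin: centre of its underside.
- plug_gauge: Bystander: upright steel plug gauge, 25 mm diameter, 64 mm high, standing behind the unit. Origin: centre of its underside.
Mind the look-alikes: they are no part of the job. There is more than one size of the preset_unit; the job needs the larger.

How it is judged (in metres and radians):
On the way, in this order (a step that is already met when the one before it is completed fails the run):
1. the three wheels read 3, 6, 0 (value of joint wheel_hundreds between 1.735 and 2.035 rad and value of joint wheel_tens between 3.62 and 3.92 rad and value of joint wheel_units between -0.15 and 0.15 rad), for 0.2 s.
2. the load key is pressed down (at least 3.4 mm of its 5 mm) (value of joint load_key above 0.0034 m), for 0.05 s.
At the end, for the whole second after the job is handed in: the wheels rest at 3, 6, 0 (each within 0.15 rad of its click) and the load key is up again (all of step 1 and value of joint load_key below 0.001 m); the robot touches nothing.
It fails at once if the load key is pressed (more than 3 mm) while the wheels do not read 3, 6, 0 (value of joint load_key above 0.003 m and not (value of joint wheel_hundreds between 1.665 and 2.105 rad and value of joint wheel_tens between 3.55 and 3.99 rad and value of joint wheel_units between -0.22 and 0.22 rad)).
It fails at once if a finger presses on anything with more than 20 N (contact force between the fingers and anything else above 20 N or contact force between the arm and preset_unit above 20 N).
It fails at once if a part beside the unit is shifted by more than 15 mm (distance of any of ring_gauge, flange_part, plug_gauge from where it was at the start of the episode above 0.015 m).
It also fails if it takes over 72 s, if anything falls off the work surface, if the arm or the gripper's body presses on something with over 40 N, if the wrist force passes 120 N, or if a joint passes its speed limit or range.

### The arm

A 6-joint arm with a two-finger parallel gripper is mounted at the origin on a cart in front of the work surface, level with it; the furniture and walls round the work are solid. World frame = base frame: x ahead of the robot, y to its left, z up, the work surface at z = 0. Lengths are in mm, angles in rad, forces in N, time in s.
With the tool pointing down it reaches from about 350 to 775 mm from the base axis. Payload 7.3 kg.
Tool frame: the origin (TCP) lies midway between the tips of the shut fingers; the grasp point (between the pads) lies 19 mm behind it; x points along the fingers, y is the direction in which the jaws open and shut, and the axes are right-handed (so a half turn about x gives the same grasp; the last joint's range is limited). The gripper opens to 92 mm and grips with 3 to 60 N. Pads are 19 mm wide; open, the fingers measure 130 mm over their backs; the gripper's body (75 mm by 190 mm) begins 47 mm behind the grasp point.
Start: joints at [1.113, 0.342, 1.524, -0, 1.275, -0.146], TCP at [161.041, 499.711, 226.741] pointing down, gripper open.
Joint ranges: [-2.53, 2.53], [-0.77, 2.02], [0.04, 2.7], [-1, 4.14], [0.28, 2.66], [-3.11, 3.11]. Speed limits (rad/s): [2.57, 2.57, 3.14, 3.14, 3.14, 3.14].

### API

Orientations are given as [roll, pitch, yaw] about the fixed x, y, z axes, in that order (R = Rz(yaw) Ry(pitch) Rx(roll)).
In Python, from plant import bot gives the robot as it stands. The module is installed in compiled form; this text tells all that it offers.
- The arm moves only by the shell command python3 -m handwheel 'ROWS' [OPENING]. ROWS is JSON, a list that holds one entry, the list of rows, each a list of 4 numbers: the shift along the tool's x, y, z in cm, then the turn about the tool's x in rad. A call has 1 to 8 rows; each row shifts and turns the commanded pose from where the row before left it, along the tool's axes as they then stand; what a row does not reach is not made up. A row lasts 1/12 s, in which the tool goes at most 41.7 mm and 7.16 degrees, less where a joint would pass 70% of its speed; a pose out of reach is approached as far as the arm can. A call is refused whole if a number of a shift passes 4.17 or a number of a turn 0.125, either way. A call with a gripper value outside its range is refused whole. OPENING is the opening, from 0 (shut) to 1 (fully open), set as the call begins (- or left out, the last holds). The fingers move at their own pace and stop on an object; the grip force is fixed at half the most. Time passes only in rows, so rows that do not move let the fingers close. It gives the time, the measured TCP pose, the force and the opening at its end, in the units of the state.
- bot.get_obs(): the state, without advancing time (a new reading comes with each control period).
- bot.capture(name): name is "scene" or "top" or "wrist"; returns (picture, depth): 384x512x3 uint8, red, green, blue; 384x512 float32, mm along the optical axis (not along the pixel's ray), 0 where there is no reading.
- bot.camera_model(name): a dict with "fx", "fy", "cx", "cy" (pixels), "position" and "rotation" of the camera in the world. Camera axes: x right, y down, z forward; pixel columns grow to the right and rows downward; lengths in mm; the calibration is good to about 2 mm. A picture is of the moment at which its call begins: read the wrist's pose just before it. camera_model takes no time and is no camera call; for the wrist camera it gives the pose at the moment of the call.
- bot.close_job(): hands the job in, once; it reports no verdict.
Trained networks look in the newest picture that a camera, given by its name, has taken for a name from the list of things; names that differ only in an ending like _2 or _b are one class to them, and where a whole thing is asked for, a point or a joint stands for the part that bears it (a point fixed in the world has none). Each returns a list of dicts, best first, with "conf" (0 to 1); they miss things now and then, are a little off and sometimes report something else, mostly with a low value. They report only what shows in the picture. A call takes as long as a camera call. They do not tell look-alikes from the thing itself.
- bot.find_in(camera, label): "bbox" ([left, top, width, height] in pixels, round what is visible of it).
- bot.spot_point(camera, label): "point" ([column, row] in pixels: a listed point, or the origin of a listed thing).
The state is a dict: "time": time; "joint_positions": joint angles; "dq": joint speeds; "tau": joint torques, N m; "tool_pos": TCP position; "tcp_rot": TCP orientation; "contact_force": force on the tool from outside, world axes, zero at the start; "moment": the same for the moment, N m; "grip_width": finger opening in mm.
Only numpy, scipy, OpenCV 4.12 (cv2) and the standard library are available. Lean on these libraries where they do the work, as an engineer would, in place of code of your own. Each camera call takes 0.05 s, during which the arm holds its last target.

## Working session

There is one attempt and no reset: what is moved stays moved. The work goes in short steps, Python scripts to look and compute and a shell command to move; the robot and the scene stay as the last step left them, time stands still between calls to the robot, and variables do not carry over. Pictures are saved under pics/ and viewed, and the job is handed in when it is done.

```bash
mkdir -p pics; python3 - <<'E'
from plant import bot
import cv2, numpy as np
o=bot.get_obs(); print({k:np.round(v,3).tolist() for k,v in o.items()})
for c in ["scene","top"]:
    p,d=bot.capture(c); cv2.imwrite(f"pics/{c}0.png",p[:,:,::-1]); np.save(f"{c}0.npy",d)
    m=bot.camera_model(c); print(c,{k:np.round(v,3).tolist() for k,v in m.items()})
    for l in ["preset_unit","ring_gauge","flange_part","plug_gauge"]: print(l,bot.find_in(c,l))
    for l in ["preset_unit","hundreds_slot","tens_slot","units_slot","load_key_top"]: print(l,bot.spot_point(c,l))
E
```

```text
{'time': 0.0, 'joint_positions': [1.113, 0.343, 1.525, -0.0, 1.275, -0.146], 'dq': [-0.002, 0.001, -0.001, 0.002, -0.0, 0.002], 'tau': [0.001, -43.123, -24.423, 0.072, 0.056, -0.0], 'tool_pos': [160.867, 499.313, 226.042], 'tcp_rot': [-1.706, 1.569, -2.018], 'contact_force': [0.029, 0.177, -0.299], 'moment': [0.038, -0.01, -0.022], 'grip_width': 91.369}
scene {'fx': 351.84, 'fy': 351.84, 'cx': 252.516, 'cy': 188.879, 'position': [141.286, -315.773, 645.789], 'rotation': [-2.322, 0.009, -0.828]}
preset_unit [{'bbox': [299.9, 170.5, 66.8, 40.7], 'conf': 0.75}, {'bbox': [194.0, 179.4, 100.8, 71.3], 'conf': 0.57}]
ring_gauge [{'bbox': [165.8, 197.9, 29.5, 25.3], 'conf': 0.55}]
flange_part [{'bbox': [284.2, 250.3, 27.9, 29.6], 'conf': 0.69}, {'bbox': [195.5, 179.6, 99.6, 75.0], 'conf': 0.35}]
plug_gauge [{'bbox': [257.1, 171.2, 9.0, 22.8], 'conf': 0.42}]
preset_unit [{'point': [241.9, 220.6], 'conf': 0.71}]
hundreds_slot [{'point': [226.2, 198.0], 'conf': 0.93}, {'point': [320.5, 181.8], 'conf': 0.61}]
tens_slot [{'point': [237.2, 203.7], 'conf': 0.77}, {'point': [327.0, 183.0], 'conf': 0
[... 481 characters left out ...]
.5, 217.8, 33.9, 29.5], 'conf': 0.9}, {'bbox': [249.3, 191.7, 11.2, 24.5], 'conf': 0.6}]
flange_part [{'bbox': [318.0, 200.6, 29.7, 22.3], 'conf': 0.59}]
plug_gauge [{'bbox': [213.3, 165.6, 96.3, 75.4], 'conf': 0.57}, {'bbox': [239.8, 151.6, 8.2, 14.4], 'conf': 0.4}]
preset_unit [{'point': [260.5, 202.6], 'conf': 0.89}, {'point': [304.1, 114.5], 'conf': 0.84}]
hundreds_slot [{'point': [296.8, 117.0], 'conf': 0.94}]
tens_slot [{'point': [305.8, 112.8], 'conf': 0.71}, {'point': [252.6, 203.5], 'conf': 0.69}]
units_slot [{'point': [268.6, 198.5], 'conf': 0.84}, {'point': [313.5, 104.0], 'conf': 0.76}]
load_key_top [{'point': [329.2, 97.9], 'conf': 0.58}, {'point': [290.5, 194.6], 'conf': 0.52}]
```

```bash
python3 - <<'E'
import cv2
a=cv2.imread("pics/top0.png"); cv2.imwrite("pics/top0z.png",cv2.resize(a[60:270,160:370],(800,800),interpolation=cv2.INTER_CUBIC)[:600])
b=cv2.imread("pics/top0.png")[140:260,180:350]; cv2.imwrite("pics/top0y.png",cv2.resize(b,(800,565),interpolation=cv2.INTER_CUBIC))
E
```

```text
(no output)
```

View pics/top0.png

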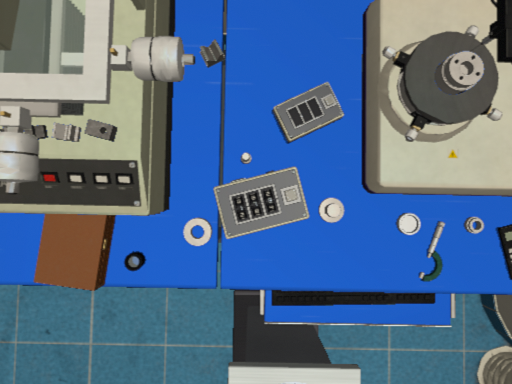

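View pics/top0y.png

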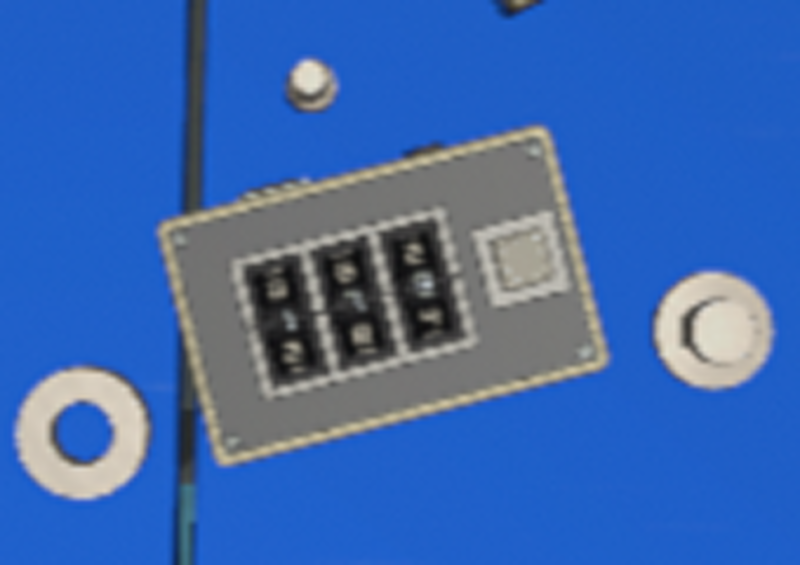

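View pics/scene0.png

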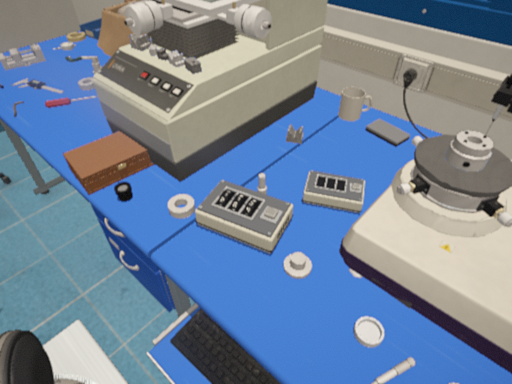

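The top view shows the larger unit with its panel centre near (261,202), its wheels around (240–270,205) and its key at (291,195). The smaller look-alike is at (308,112). The ring is at (197,232), the flange at (332,210) and the plug at (246,158).

```bash
cat > h.py <<'E'
import numpy as np, cv2
from scipy.spatial.transform import Rotation as R
from plant import bot
def cam(c,m=None):
    m=m or bot.camera_model(c)
    return np.array([[m['fx'],0,m['cx']],[0,m['fy'],m['cy']],[0,0,1]]),R.from_euler('xyz',m['rotation']).as_matrix(),np.array(m['position'])
def at_z(c,px,z,m=None):
    K,Q,p=cam(c,m); d=Q@np.linalg.inv(K)@np.array([px[0],px[1],1.]); return p+d*(z-p[2])/d[2]
def proj(c,P,m=None):
    K,Q,p=cam(c,m); v=K@(Q.T@(np.array(P)-p)); return v[:2]/v[2]
E
python3 - <<'E'
from h import *
a=cv2.imread("pics/top0.png"); d=np.load("top0.npy")
K,Q,p=cam("top")
v,u=np.mgrid[0:384,0:512]
pts=np.stack([(u-K[0,2])/K[0,0]*d,(v-K[1,2])/K[1,1]*d,d],-1)@Q.T+p
reg=np.zeros((384,512),bool); reg[160:245,205:315]=1
z=pts[...,2]
tab=np.median(z[(reg)&(z<20)]); print("table",tab)
mask=reg&(z>tab+50)&(d>0)
print("panel z",np.percentile(z[mask],[5,25,50,75,95,99,100]))
q=pts[mask][:,:2].astype(np.float32)
r=cv2.minAreaRect(q); print(r)
from h import at_z
for n,px in [("ring",(197,232)),("flange",(332,210)),("plug",(246,158))]: print(n,np.round(at_z("top",px,30),1))
o=bot.get_obs(); T=R.from_euler('xyz',o['tcp_rot']).as_matrix(); print(T.round(3))
K,Qw,pw=cam("wrist"); print(K,Qw.round(3),pw, T.T@(pw-o['tool_pos']), (T.T@Qw).round(3))
E
```

```text
table -0.013324241764280487
panel z [54.24089121 60.10636066 61.96607282 64.53088023 75.45124021 78.17245816
 81.23013544]
((564.9306640625, 93.91875457763672), (165.9087371826172, 199.7838134765625), 15.482542037963867)
ring [472.  236.1  30. ]
flange [529.9 -82.   30. ]
plug [649.5 124.1  30. ]
[[ 0.     0.307  0.952]
 [ 0.     0.952 -0.307]
 [-1.     0.     0.   ]]
[[317.60399947   0.         257.34888313]
 [  0.         317.60399947 191.59483481]
 [  0.           0.           1.        ]] [[ 0.306  0.908  0.286]
 [ 0.952 -0.292 -0.092]
 [ 0.     0.3   -0.954]] [ 83.64785179 524.63684372 384.4078835 ] [-1.57670350e+02  1.93340864e-03 -8.13141892e+01] [[-0.    -0.3    0.954]
 [ 1.     0.     0.   ]
 [-0.     0.954  0.3  ]]
```

```bash
python3 - <<'E'
from h import *
s=170/800
cs=[np.array([x*s+180-0.4,y*s+140-0.4]) for x,y in [(162,226),(547,129),(606,361),(222,463)]]
P=np.array([at_z("top",c,62) for c in cs])
loc=np.array([[62.5,100],[62.5,-100],[-62.5,-100],[-62.5,100]])
print(P.round(1)); L=[np.linalg.norm(P[i]-P[(i+1)%4]) for i in range(4)]; print(L)
A=P[:,:2]-P[:,:2].mean(0); H=loc.T@A; U,S,V=np.linalg.svd(H); Rr=(U@V).T; yaw=np.arctan2(Rr[1,0],Rr[0,0]); c=P[:,:2].mean(0)
print("centre",c,"yaw",yaw,np.degrees(yaw))
cy,sy=np.cos(yaw),np.sin(yaw)
for n,x,y in [("h",0,49),("t",0,15),("u",0,-19),("k",0,-69)]:
    w=c+np.array([cy*x-sy*y,sy*x+cy*y]); print(n,w.round(1), proj("top",[*w,62]).round(1))
E
```

```text
[[576.5 195.3  62. ]
 [627.4   8.9  62. ]
 [515.3 -21.2  62. ]
 [462.7 163.6  62. ]]
[np.float64(193.18397779882596), np.float64(116.1267494577905), np.float64(192.16808268619656), np.float64(118.18428901424872)]
centre [545.46214632  86.63163413] yaw 0.2706944325159085 15.509648520850437
h [532.4 133.8] [240.5 207.5]
t [541.5 101.1] [254.9 203.8]
u [550.5  68.3] [269.4 200.1]
k [563.9  20.1] [290.5 194.6]
```

```bash
python3 -m handwheel '[[[0,0,0,0.124],[0,0,0,0.124],[0,0,0,0.124],[0,0,0,0.124],[0,0,0,0.124],[0,0,0,0.124],[0,0,0,0.124],[0,0,0,0.12]]]' 0
python3 - <<'E'
from h import *
o=bot.get_obs(); T=R.from_euler('xyz',o['tcp_rot']).as_matrix(); print(o['time'],np.round(o['tool_pos'],1)); print(T.round(3)); print("delta tool cm",(T.T@(np.array([548,77,150])-o['tool_pos'])/10).round(2), "yaw z",np.degrees(np.arctan2(T[1,2],T[0,2])), o['joint_positions'])
E
```

```text
time: 1.67
tool_pos: [161.0, 499.7, 226.8]
tcp_rot: [2.262, 1.571, 0.956]
contact_force: [-0.4, 0.7, 0.4]
grip_width: 42.9
1.6667 [161.  499.7 226.8]
[[ 0.     0.965  0.262]
 [ 0.     0.262 -0.965]
 [-1.     0.    -0.   ]]
delta tool cm [ 7.67 26.28 50.93] yaw z -74.82367479638975 [ 1.11301624e+00  3.41978630e-01  1.52409738e+00 -2.24235568e-05
  1.27538092e+00  8.48145924e-01]
```

```bash
python3 -m handwheel '[[[0,1.64,3.18,0],[0,1.64,3.18,0],[0,1.64,3.18,0],[0,1.64,3.18,0],[0,1.64,3.18,0],[0,1.64,3.18,0],[0,1.64,3.18,0],[0,1.64,3.18,0]]]' 0
python3 -m handwheel '[[[0,1.64,3.18,0],[0,1.64,3.18,0],[0.9,1.64,3.18,0],[1.4,1.64,3.18,0],[1.4,1.64,3.18,0],[1.4,1.64,3.18,0],[1.4,1.64,3.18,0],[1.1,1.64,3.18,0]]]' 0
python3 - <<'E'
from h import *
o=bot.get_obs(); T=R.from_euler('xyz',o['tcp_rot']).as_matrix(); print(o['time'],np.round(o['tool_pos'],1),o['grip_width'],np.round(o['contact_force'],2))
m=bot.camera_model("wrist"); p,d=bot.capture("wrist"); np.save("w1.npy",d); cv2.imwrite("pics/w1.png",p[:,:,::-1])
import json; json.dump({k:np.array(v).tolist() for k,v in m.items()},open("w1.json","w"))
for l in ["hundreds_slot","tens_slot","units_slot","load_key_top"]: print(l,bot.spot_point("wrist",l))
E
```

```text
time: 2.33
tool_pos: [356.5, 288.3, 227.0]
tcp_rot: [1.929, 1.57, 0.63]
contact_force: [0.3, 0.4, -0.1]
grip_width: 0.6
time: 3.0
tool_pos: [550.8, 78.1, 149.6]
tcp_rot: [-1.956, 1.57, 3.027]
contact_force: [-0.2, 0.3, 0.4]
grip_width: 0.4
3.0 [550.8  78.1 149.6] 0.37908021065958625 [-0.18  0.28  0.36]
hundreds_slot [{'point': [431.5, 303.6], 'conf': 0.9}]
tens_slot [{'point': [253.3, 162.7], 'conf': 0.93}]
units_slot [{'point': [254.9, 206.8], 'conf': 0.91}, {'point': [436.2, 345.8], 'conf': 0.81}]
load_key_top [{'point': [254.5, 204.3], 'conf': 0.45}]
```

View pics/w1.png

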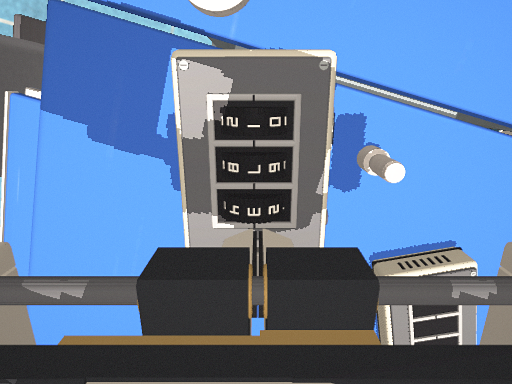

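```bash
python3 - <<'E'
import cv2,numpy as np
a=cv2.imread("pics/w1.png")[85:235,200:310]; a=np.rot90(a); cv2.imwrite("pics/w1z.png",cv2.resize(a,None,fx=5,fy=5,interpolation=cv2.INTER_CUBIC))
from h import *; import json
m=json.load(open("w1.json")); m={k:np.array(v) if isinstance(v,list) else v for k,v in m.items()}
d=np.load("w1.npy"); K,Q,p=cam("",m); v,u=np.mgrid[0:384,0:512]
pts=np.stack([(u-K[0,2])/K[0,0]*d,(v-K[1,2])/K[1,1]*d,d],-1)@Q.T+p
for n,px in [("h",(253,121)),("t",(253,165)),("u",(253,207))]:
    w=pts[px[1]-4:px[1]+5,px[0]-15:px[0]+16].reshape(-1,3); print(n,"zmax",np.percentile(w[:,2],[10,50,90,98]),"xy",w.mean(0).round(1))
for px in [(200,120),(310,100),(305,200)]: print("panel",pts[px[1]-3:px[1]+4,px[0]-3:px[0]+4].reshape(-1,3).mean(0).round(1))
# wheel openings rims in z=62
for px in [(209,95),(301,95),(297,228),(213,228),(253,121),(253,165),(253,207)]: print(px, at_z("",px,62,m).round(1))
c=np.array([545.5,86.6]);cy,sy=np.cos(.2707),np.sin(.2707)
for y in (49,15,-19): print(y, proj("",[c[0]-sy*y,c[1]+cy*y,62],m).round(1))
# profile of z across the hundreds wheel, unit coords
for row in (121,165,207):
    q=pts[row,205:305]; ux=(q[:,:2]-c)@np.array([cy,sy]); print(row,[(round(a,0),round(b,1)) for a,b in zip(ux[::6],q[::6,2])])
E
```

```text
h zmax [74.08442859 75.59265665 76.89142909 77.67610191] xy [531.4 136.7  77.2]
t zmax [74.09164991 75.60678166 77.00557349 77.95741473] xy [539.9 105.7  76.4]
u zmax [74.0376917  75.69588167 77.23780536 78.08196487] xy [548.7  73.4  75.7]
panel [492.6 125.2  60.8]
panel [567.6 161.4  66. ]
panel [589.4  85.5  61.1]
(209, 95) [495.3 144.8  62. ]
(301, 95) [560.8 163.   62. ]
(297, 228) [590.4  60.3  62. ]
(213, 228) [522.5  41.5  62. ]
(253, 121) [531.6 135.4  62. ]
(253, 165) [540.5 102.6  62. ]
(253, 207) [549.9  68.6  62. ]
49 [253.5 123.3]
15 [253.6 167.1]
-19 [253.8 207.5]
121 [(np.float64(-37.0), np.float64(60.0)), (np.float64(-32.0), np.float64(63.4)), (np.float64(-28.0), np.float64(62.1)), (np.float64(-23.0), np.float64(62.1)), (np.float64(-18.0), np.float64(70.4)), (np.float64(-13.0), np.float64(73.1)), (np.float64(-9.0), np.float64(74.9)), (np.float64(-4.0), np.float64(75.6)), (np.float64(-0.0), np.float64(76.7)), (np.float64(4.0), np.float64(76.3)), (np.float64(8.0), np.float64(74.3)), (np.float64(13.0), np.float64(73.1)), (np.float64(17.0), np.float64(70.6)), (np.float64(
[... 750 characters left out ...]
5.4)), (np.float64(38.0), np.float64(61.0))]
207 [(np.float64(-40.0), np.float64(59.8)), (np.float64(-35.0), np.float64(65.4)), (np.float64(-30.0), np.float64(64.3)), (np.float64(-25.0), np.float64(61.7)), (np.float64(-20.0), np.float64(66.6)), (np.float64(-15.0), np.float64(71.6)), (np.float64(-10.0), np.float64(75.5)), (np.float64(-5.0), np.float64(76.1)), (np.float64(-0.0), np.float64(76.0)), (np.float64(4.0), np.float64(75.6)), (np.float64(9.0), np.float64(75.5)), (np.float64(14.0), np.float64(72.9)), (np.float64(19.0), np.float64(69.5)), (np.float64(24.0), np.float64(62.9)), (np.float64(29.0), np.float64(61.3)), (np.float64(33.0), np.float64(65.1)), (np.float64(39.0), np.float64(60.7))]
```

View pics/w1z.png

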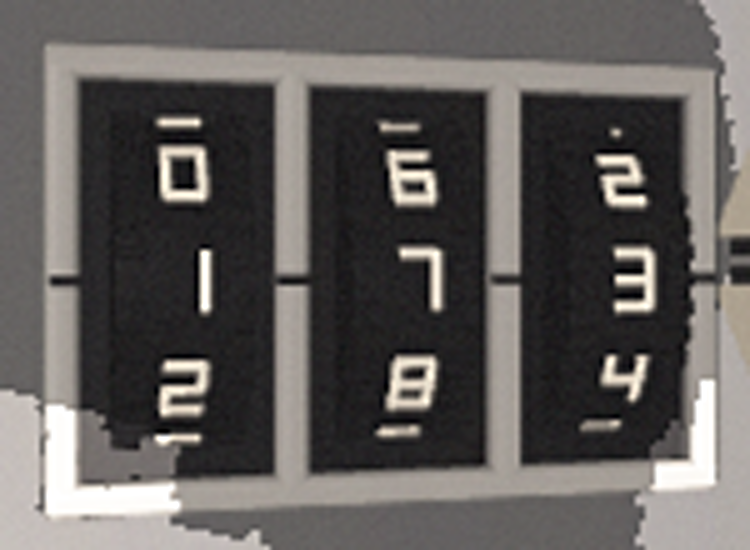

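Rotated to the user's view, the wheels read 1, 7, 3, with their tops at z≈76–77 (about 14.5 mm out). That means hundreds +2 clicks, tens −1 and units −3. Next I'll look at the fingertip shape.

```bash
python3 - <<'E'
import cv2,numpy as np
a=cv2.imread("pics/w1.png")[215:360,170:345]; cv2.imwrite("pics/w1f.png",cv2.resize(a,None,fx=4,fy=4,interpolation=cv2.INTER_CUBIC))
from h import *; import json
m=json.load(open("w1.json")); d=np.load("w1.npy"); K,Q,p=cam("",m); v,u=np.mgrid[0:384,0:512]
pts=np.stack([(u-K[0,2])/K[0,0]*d,(v-K[1,2])/K[1,1]*d,d],-1)@Q.T+p
o=bot.get_obs(); T=R.from_euler('xyz',o['tcp_rot']).as_matrix(); t=(pts-o['tool_pos'])@T
for r in range(224,262,4): print(r,[tuple(int(x) for x in t[r,c].round()) for c in range(216,300,8)])
print("yaw",np.degrees(np.arctan2(T[1,2],T[0,2])))
c=np.array([545.5,86.6]);cy,sy=np.cos(.2707),np.sin(.2707); print("unit xy",(o['tool_pos'][:2]-c)@np.array([[cy,-sy],[sy,cy]]))
E
```

```text
224 [(85, -33, 25), (85, -27, 25), (85, -20, 25), (85, -14, 25), (85, -7, 25), (85, 0, 24), (86, 6, 25), (86, 13, 25), (86, 19, 25), (85, 26, 25), (86, 33, 25)]
228 [(90, -34, 31), (90, -27, 30), (90, -21, 30), (90, -14, 30), (90, -7, 31), (88, 0, 30), (2, 4, -9), (88, 13, 30), (89, 20, 30), (89, 27, 30), (89, 33, 30)]
232 [(90, -34, 34), (-157, 0, -79), (90, -21, 34), (90, -14, 34), (-3, -4, -9), (0, 0, -7), (-4, 4, -9), (-3, 8, -9), (90, 20, 34), (90, 27, 34), (90, 34, 34)]
236 [(90, -34, 38), (90, -28, 38), (-9, -12, -9), (-8, -8, -8), (-10, -4, -9), (-4, 0, -7), (-9, 4, -9), (-8, 8, -9), (-9, 12, -9), (89, 27, 37), (88, 33, 37)]
240 [(89, -34, 41), (-12, -16, -9), (-13, -12, -9), (-12, -8, -8), (-14, -4, -9), (-10, 0, -7), (-13, 4, -9), (-13, 8, -9), (-13, 12, -9), (-14, 16, -9), (91, 34, 42)]
244 [(90, -35, 45), (-16, -16, -8), (-18, -12, -9), (-18, -8, -9), (-18, -4, -9), (-15, 0, -8), (-17, 4, -9), (-18, 8, -9), (-17, 12, -9), (-18, 15, -9), (90, 34, 45)]
248 [(-70, -12, -34), (-71, -9, -35), (-71, -7, -34), (-70, -5, -34), (-70, -2, -34), (-19, 0, -7), (-23, 4, -10), (-70, 5, -34), (-71, 7, -34), (-71, 10, -35), (-70, 12, -34)]
252 [(-73, -12, -34), (-72, -9, -34), (-74, -7, -35), (-73, -4, -35), (-73, -2, -34), (-23, 0, -8), (-26, 4, -9), (-73, 5, -34), (-73, 7, -34), (-73, 10, -34), (-73, 12, -35)]
256 [(-74, -11, -34), (-75, -9, -34), (-75, -7, -34), (-74, -4, -34), (-75, -2, -34), (-27, 0, -8), (-29, 4, -9), (-75, 5, -34), (-75, 7, -34), (-75, 9, -34), (-74, 12, -34)]
260 [(-78, -11, -34), (-77, -9, -34), (-77, -7, -34), (-78, -4, -34), (-77, -2, -34), (-30, 0, -8), (-33, 4, -9), (-78, 5, -34), (-77, 7, -34), (-76, 9, -33), (-76, 12, -34)]
yaw -74.50391581331732
unit xy [ 2.24260669 -7.53623303]
```

View pics/w1f.png

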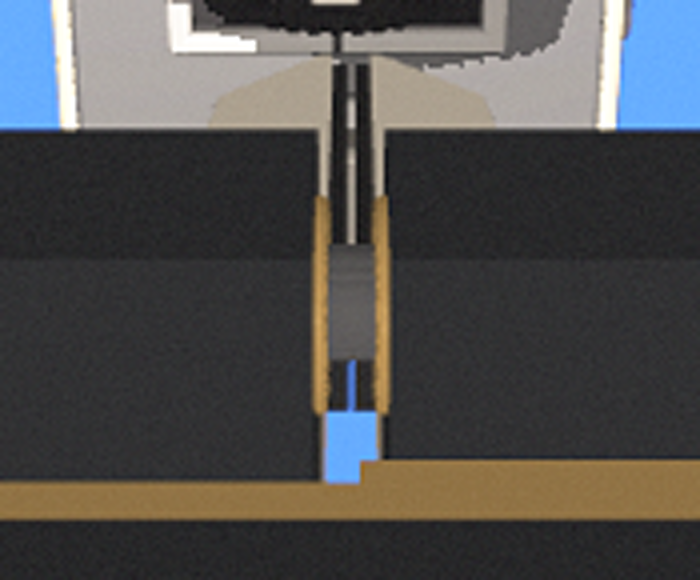

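The fingertip is about 10 mm flat across the jaw direction with chamfers beyond, and 19 mm wide along tool z. I'll turn the tool so that its z lies along the unit's +x. That puts the 19 mm flat along the drag and keeps clear of the neighbouring wheels.

```bash
cat >> h.py <<'E'
C=np.array([545.5,86.6]);YAW=.2707
def st(tag=""):
    o=bot.get_obs(); T=R.from_euler('xyz',o['tcp_rot']).as_matrix(); cy,sy=np.cos(YAW),np.sin(YAW); M=np.array([[cy,-sy],[sy,cy]])
    print(tag,"t",round(o['time'],2),"unit",((o['tool_pos'][:2]-C)@M).round(2),"z",round(o['tool_pos'][2],2),"Funit",(np.array(o['contact_force'][:2])@M).round(2),"Fz",round(o['contact_force'][2],2),"yaw",round(np.degrees(np.arctan2(T[1,2],T[0,2])),2),"tilt",T[2].round(3))
    return o,T
E
python3 -m handwheel '[[[0,0,0,-0.121],[0,0,0,-0.121],[0,0,0,-0.121],[0,0,0,-0.121],[0,0,0,-0.121],[0,0,0,-0.121],[0,0,0,-0.121],[0,0,0,-0.121]]]'
python3 -m handwheel '[[[0,0,0,-0.121],[0,0,0,-0.121],[0,0,0,-0.121],[0,0,0,-0.121],[0,0,0,-0.119],[0,0,0,0]]]'
python3 -c "from h import *; st()"
```

```text
time: 3.92
tool_pos: [549.4, 81.3, 151.8]
tcp_rot: [0.588, 1.57, 0.264]
contact_force: [-0.1, -0.3, -0.5]
grip_width: 0.8
time: 4.42
tool_pos: [549.5, 81.2, 151.7]
tcp_rot: [-0.081, 1.57, 0.197]
contact_force: [0.9, -0.6, 0.2]
grip_width: -0.1
 t 4.42 unit [ 2.41 -6.27] z 151.72 Funit [ 0.7  -0.79] Fz 0.19 yaw 15.9 tilt [-1.    -0.     0.001]
```

```bash
python3 -m handwheel '[[[0,1.8,-0.35,0],[0.5,1.9,-0.35,0],[1.5,1.83,-0.34,0],[2,0,0,0],[1.5,0,0,0],[0.9,0,0,0],[0.4,0,0,0],[0,0,0,0]]]'
python3 -c "from h import *; st()"
```

```text
time: 5.08
tool_pos: [524.8, 130.5, 82.5]
tcp_rot: [2.859, 1.57, 3.129]
contact_force: [-0.4, 0.1, 0.7]
grip_width: 0.4
 t 5.08 unit [-8.19 47.88] z 82.45 Funit [-0.33  0.16] Fz 0.71 yaw 15.48 tilt [-1.     0.    -0.001]
```

```bash
python3 -m handwheel '[[[0.1,0.1,0,0],[0.1,0,0,0],[0.1,0,0,0],[0.05,0,0,0],[0.05,0,0,0],[0,0,0,0]]]'
python3 -c "from h import *; st()"
python3 -m handwheel '[[[0.05,0,0,0],[0.05,0,0,0],[0,0,0,0]]]'
python3 -c "from h import *; st()"
```

```text
time: 5.58
tool_pos: [525.0, 131.1, 78.8]
tcp_rot: [0.198, 1.571, 0.469]
contact_force: [-0.5, -0.6, -0.0]
grip_width: 0.2
 t 5.58 unit [-7.81 48.39] z 78.82 Funit [-0.67 -0.45] Fz -0.0 yaw 15.52 tilt [-1.  0.  0.]
time: 5.83
tool_pos: [525.2, 131.2, 78.3]
tcp_rot: [-0.142, 1.57, 0.129]
contact_force: [-0.7, 0.3, 4.3]
grip_width: 0.3
 t 5.83 unit [-7.63 48.38] z 78.27 Funit [-0.61  0.51] Fz 4.29 yaw 15.54 tilt [-1.    -0.     0.001]
```

```bash
python3 -m handwheel '[[[0.03,0,0,0],[0,0,0,0]]]'
python3 -c "from h import *; st()"
```

```text
time: 6.0
tool_pos: [525.2, 131.2, 78.2]
tcp_rot: [-0.169, 1.57, 0.102]
contact_force: [-1.5, -0.5, 5.9]
grip_width: 0.2
 t 6.0 unit [-7.6  48.37] z 78.18 Funit [-1.55 -0.12] Fz 5.91 yaw 15.54 tilt [-1.    -0.     0.001]
```

```bash
python3 -m handwheel '[[[0.04,0,0,0],[0,0,0.1,0],[0,0,0.15,0],[0,0,0.15,0]]]'
python3 -c "from h import *; st()"
python3 -m handwheel '[[[0,0,0.15,0],[0,0,0.15,0]]]'
python3 -c "from h import *; st()"
```

```text
time: 6.33
tool_pos: [529.0, 132.2, 78.2]
tcp_rot: [-0.308, 1.57, -0.037]
contact_force: [-3.2, -0.6, 10.4]
grip_width: 0.4
 t 6.33 unit [-3.73 48.37] z 78.16 Funit [-3.26  0.29] Fz 10.38 yaw 15.54 tilt [-1.    -0.     0.001]
time: 6.5
tool_pos: [532.3, 133.1, 78.2]
tcp_rot: [-0.138, 1.569, 0.133]
contact_force: [-0.9, -0.4, 8.3]
grip_width: 0.6
 t 6.5 unit [-0.28 48.35] z 78.18 Funit [-0.99 -0.14] Fz 8.26 yaw 15.54 tilt [-1.    -0.     0.002]
```

```bash
python3 -m handwheel '[[[0,0,0.15,0],[0,0,0.15,0],[0,0,0.15,0]]]'
python3 -c "from h import *; st()"
python3 -m handwheel '[[[0,0,0.15,0],[0,0,0.15,0],[0,0,0.15,0],[0,0,0,0]]]'
python3 -c "from h import *; st()"
```

```text
time: 6.75
tool_pos: [537.4, 134.5, 78.2]
tcp_rot: [-0.09, 1.567, 0.181]
contact_force: [1.0, 1.3, 6.2]
grip_width: -0.0
 t 6.75 unit [ 5.01 48.36] z 78.24 Funit [1.32 0.93] Fz 6.17 yaw 15.53 tilt [-1.    -0.     0.004]
time: 7.08
tool_pos: [541.8, 135.7, 78.1]
tcp_rot: [-0.089, 1.567, 0.182]
contact_force: [1.7, 0.5, 7.1]
grip_width: 0.4
 t 7.08 unit [ 9.58 48.31] z 78.08 Funit [1.77 0.  ] Fz 7.12 yaw 15.53 tilt [-1.    -0.     0.003]
```

```bash
python3 -m handwheel '[[[-0.3,0,0,0],[-0.4,0,0,0],[-1,0,-0.6,0],[-1,0,-0.6,0],[0,0,-0.5,0],[0,0,0,0]]]'
python3 - <<'E'
from h import *; st()
p,d=bot.capture("wrist"); cv2.imwrite("pics/w2.png",p[:,:,::-1])
E
```

```text
time: 7.58
tool_pos: [523.1, 130.7, 104.9]
tcp_rot: [-0.167, 1.57, 0.105]
contact_force: [-0.6, 0.2, -0.7]
grip_width: 0.1
 t 7.58 unit [-9.84 48.49] z 104.89 Funit [-0.49  0.3 ] Fz -0.72 yaw 15.54 tilt [-1.    -0.     0.001]
```

View pics/w2.png

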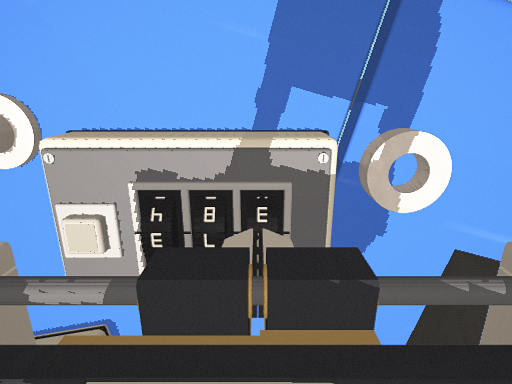

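Seen upside down in this picture, the 3 of the hundreds wheel now sits one place toward the user at (262,215), so the wheel reads 2. Tens and units still show 7 and 3. Second stroke next.

```bash
python3 -m handwheel '[[[1,0,0.1,0],[0.9,0,0.1,0],[0.4,0,0,0],[0.15,0,0,0],[0.1,0,0,0],[0,0,0,0]]]'
python3 -c "from h import *; st()"
```

```text
time: 8.13
tool_pos: [525.5, 131.4, 78.3]
tcp_rot: [2.946, 1.569, -3.066]
contact_force: [-2.5, 0.3, 5.0]
grip_width: 0.2
 t 8.13 unit [-7.32 48.56] z 78.26 Funit [-2.29  0.97] Fz 5.01 yaw 15.54 tilt [-1.     0.    -0.002]
```

```bash
python3 -m handwheel '[[[0.05,0,0,0],[0,0,0.1,0],[0,0,0.15,0],[0,0,0.15,0]]]'
python3 -c "from h import *; st()"
python3 -m handwheel '[[[0,0,0.15,0],[0,0,0.15,0],[0,0,0.15,0],[0,0,0.15,0]]]'
python3 -c "from h import *; st()"
python3 -m handwheel '[[[0,0,0.15,0],[0,0,0.15,0],[0,0,0.15,0],[0,0,0.05,0],[0,0,0,0]]]'
python3 -c "from h import *; st()"
```

```text
time: 8.47
tool_pos: [529.5, 132.6, 78.2]
tcp_rot: [2.897, 1.57, -3.114]
contact_force: [-2.2, -1.3, 8.0]
grip_width: 0.6
 t 8.47 unit [-3.12 48.56] z 78.2 Funit [-2.5  -0.64] Fz 7.99 yaw 15.54 tilt [-1.     0.    -0.001]
time: 8.8
tool_pos: [536.3, 134.4, 78.3]
tcp_rot: [0.107, 1.569, 0.378]
contact_force: [0.8, 1.1, 5.3]
grip_width: 0.4
 t 8.8 unit [ 3.91 48.55] z 78.28 Funit [1.11 0.83] Fz 5.26 yaw 15.54 tilt [-1.     0.     0.001]
time: 9.22
tool_pos: [541.2, 135.7, 78.2]
tcp_rot: [0.018, 1.569, 0.29]
contact_force: [3.2, 1.8, 4.7]
grip_width: 0.5
 t 9.22 unit [ 9.03 48.48] z 78.22 Funit [3.6  0.88] Fz 4.65 yaw 15.54 tilt [-1.     0.     0.002]
```

```bash
python3 -m handwheel '[[[-0.3,0,0,0],[-0.5,0,0,0],[-0.8,0,0,0],[0,-1.1,-0.1,0],[0,-1.2,0,0],[0,-1.05,0,0],[0.3,0,0,0],[0,0,0,0]]]'
python3 - <<'E'
from h import *; st()
p,d=bot.capture("wrist"); cv2.imwrite("pics/w3.png",p[:,:,::-1])
E
```

```text
time: 9.88
tool_pos: [548.1, 101.7, 90.2]
tcp_rot: [2.813, 1.569, 3.082]
contact_force: [-0.7, 0.5, -0.6]
grip_width: 0.5
 t 9.88 unit [ 6.59 13.88] z 90.21 Funit [-0.56  0.7 ] Fz -0.59 yaw 15.42 tilt [-1.     0.    -0.001]
```

View pics/w3.png

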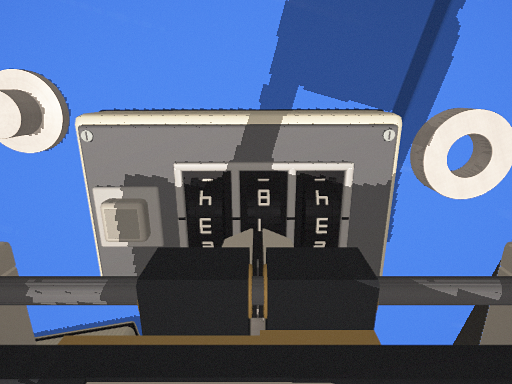

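The hundreds wheel (right in this picture) now shows 3 at its marks near (320,226). Tens still shows 7. Next is the tens wheel, −1 click.

```bash
python3 -m handwheel '[[[0.5,0.1,0.15,0],[0.4,0,0,0],[0.15,0,0,0],[0.1,0,0,0],[0,0,0,0]]]'
python3 -c "from h import *; st()"
```

```text
time: 10.35
tool_pos: [549.3, 104.6, 79.1]
tcp_rot: [2.796, 1.57, 3.068]
contact_force: [0.1, 0.0, -0.2]
grip_width: 0.2
 t 10.35 unit [ 8.47 16.28] z 79.12 Funit [0.06 0.  ] Fz -0.21 yaw 15.56 tilt [-1.     0.    -0.001]
```

```bash
python3 -m handwheel '[[[0.05,-0.1,0,0],[0.05,0,0,0],[0.05,0,0,0],[0,0,0,0]]]'
python3 -c "from h import *; st()"
```

```text
time: 10.68
tool_pos: [550.0, 103.3, 78.4]
tcp_rot: [-0.103, 1.57, 0.168]
contact_force: [-0.9, -0.3, 2.7]
grip_width: 0.1
 t 10.68 unit [ 8.84 14.9 ] z 78.36 Funit [-0.93 -0.07] Fz 2.7 yaw 15.54 tilt [-1.    -0.     0.001]
```

```bash
python3 -m handwheel '[[[0.05,0,-0.05,0],[0.05,0,0,0],[0,0,-0.1,0],[0,0,-0.15,0],[0,0,-0.15,0]]]'
python3 -c "from h import *; st()"
python3 -m handwheel '[[[0,0,-0.15,0],[0,0,-0.15,0],[0,0,-0.15,0]]]'
python3 -c "from h import *; st()"
```

```text
time: 11.1
tool_pos: [547.4, 102.4, 78.2]
tcp_rot: [-0.132, 1.566, 0.139]
contact_force: [3.4, 2.1, 6.2]
grip_width: 0.4
 t 11.1 unit [ 6.06 14.73] z 78.25 Funit [3.87 1.09] Fz 6.16 yaw 15.53 tilt [-1.    -0.001  0.005]
time: 11.35
tool_pos: [542.4, 101.0, 78.2]
tcp_rot: [-0.156, 1.567, 0.115]
contact_force: [1.8, 0.2, 8.8]
grip_width: 0.5
 t 11.35 unit [ 0.84 14.75] z 78.17 Funit [ 1.77 -0.24] Fz 8.83 yaw 15.54 tilt [-1.    -0.001  0.003]
```

```bash
python3 -m handwheel '[[[0,0,-0.15,0],[0,0,-0.15,0],[0,0,-0.15,0],[0,0,-0.15,0],[0,0,-0.15,0],[0,0,-0.1,0],[0,0,0,0]]]'
python3 -c "from h import *; st()"
```

```text
time: 11.93
tool_pos: [532.6, 98.3, 78.0]
tcp_rot: [-1.832, 1.57, -1.561]
contact_force: [-3.5, -1.1, 10.8]
grip_width: 0.4
 t 11.93 unit [-9.32 14.77] z 77.99 Funit [-3.65 -0.12] Fz 10.81 yaw 15.55 tilt [-1. -0. -0.]
```

```bash
python3 -m handwheel '[[[-0.3,0,0,0],[-0.5,0,0,0],[-0.6,-0.6,0.3,0],[0,-1.1,0.5,0],[0,-1.1,0.5,0],[0,-0.58,0.45,0],[0,0,0,0],[0,0,0,0]]]'
python3 - <<'E'
from h import *; st()
p,d=bot.capture("wrist"); cv2.imwrite("pics/w4.png",p[:,:,::-1])
E
```

```text
time: 12.6
tool_pos: [559.1, 70.1, 90.5]
tcp_rot: [2.609, 1.57, 2.878]
contact_force: [-0.6, 0.2, -0.9]
grip_width: 0.1
 t 12.6 unit [  8.65 -19.51] z 90.49 Funit [-0.51  0.31] Fz -0.91 yaw 15.46 tilt [-1.     0.    -0.001]
```

View pics/w4.png

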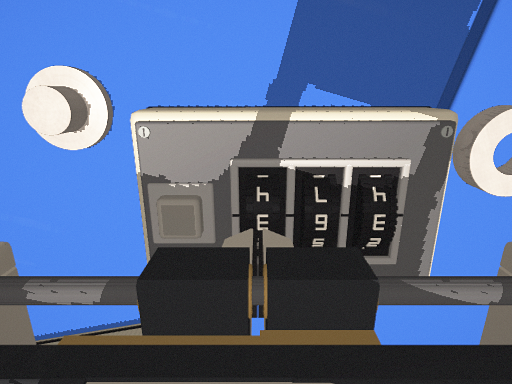

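Tens now shows 6 at (320,222) and hundreds 3. Next is units, three strokes toward the user.

```bash
python3 -m handwheel '[[[0.5,0,0,0],[0.4,0,0,0],[0.2,0,0,0],[0.1,0,0,0],[0,0,0,0]]]'
python3 -c "from h import *; st()"
```

```text
time: 13.07
tool_pos: [558.5, 71.0, 78.7]
tcp_rot: [2.694, 1.57, 2.966]
contact_force: [-0.2, -0.0, -0.4]
grip_width: 0.5
 t 13.07 unit [  8.39 -18.52] z 78.65 Funit [-0.23  0.02] Fz -0.38 yaw 15.56 tilt [-1.     0.    -0.001]
```

```bash
python3 -m handwheel '[[[0.05,0,0,0],[0.05,0,0,0],[0.05,0,0,0],[0.05,0,0,0],[0,0,0,0]]]'
python3 -c "from h import *; st()"
```

```text
time: 13.48
tool_pos: [559.2, 70.9, 78.1]
tcp_rot: [-0.122, 1.569, 0.149]
contact_force: [-2.4, 0.3, 7.6]
grip_width: 0.2
 t 13.48 unit [  9.03 -18.81] z 78.11 Funit [-2.23  0.88] Fz 7.64 yaw 15.54 tilt [-1.    -0.     0.001]
```

```bash
python3 -m handwheel '[[[0,0,-0.1,0],[0,0,-0.15,0],[0,0,-0.15,0],[0,0,-0.15,0]]]'
python3 -c "from h import *; st()"
python3 -m handwheel '[[[0,0,-0.15,0],[0,0,-0.15,0],[0,0,-0.15,0],[0,0,-0.15,0],[0,0,-0.15,0],[0,0,-0.15,0],[0,0,-0.15,0],[0,0,-0.15,0]]]'
python3 -c "from h import *; st()"
python3 -m handwheel '[[[0,0,-0.05,0],[-0.4,0,0,0],[-0.4,0,0.3,0],[0,0,0.5,0],[0,0,0.5,0],[0,0,0.45,0],[0,0,0,0]]]'
python3 -c "from h import *; st()"
```

```text
time: 13.82
tool_pos: [555.3, 69.5, 78.2]
tcp_rot: [-0.163, 1.566, 0.108]
contact_force: [2.8, 1.3, 6.4]
grip_width: 0.7
 t 13.82 unit [  4.85 -19.08] z 78.24 Funit [3.08 0.48] Fz 6.4 yaw 15.53 tilt [-1.    -0.001  0.005]
time: 14.48
tool_pos: [541.9, 65.8, 78.0]
tcp_rot: [-1.066, 1.57, -0.795]
contact_force: [-2.9, -0.6, 10.2]
grip_width: 0.6
 t 14.48 unit [ -9.06 -19.02] z 78.01 Funit [-2.94  0.15] Fz 10.24 yaw 15.55 tilt [-1. -0.  0.]
time: 15.07
tool_pos: [559.3, 70.8, 84.7]
tcp_rot: [0.116, 1.57, 0.388]
contact_force: [0.3, -0.8, 0.8]
grip_width: 0.6
 t 15.07 unit [  9.12 -18.89] z 84.65 Funit [ 0.1  -0.82] Fz 0.77 yaw 15.55 tilt [-1.  0.  0.]
```

```bash
python3 -m handwheel '[[[0.3,0,0,0],[0.2,0,0,0],[0.1,0,0,0],[0.1,0,0,0],[0.05,0,0,0],[0.05,0,0,0],[0,0,0,0]]]'
python3 -c "from h import *; st()"
```

```text
time: 15.65
tool_pos: [558.3, 70.7, 78.1]
tcp_rot: [0.025, 1.57, 0.296]
contact_force: [-2.9, 0.3, 9.9]
grip_width: 0.6
 t 15.65 unit [  8.06 -18.74] z 78.1 Funit [-2.69  1.06] Fz 9.86 yaw 15.54 tilt [-1.  0.  0.]
```

```bash
python3 -m handwheel '[[[-0.02,0,-0.1,0],[0,0,-0.15,0],[0,0,-0.15,0],[0,0,-0.15,0]]]'
python3 -c "from h import *; st()"
python3 -m handwheel '[[[0,0,-0.15,0],[0,0,-0.15,0],[0,0,-0.15,0],[0,0,-0.15,0],[0,0,-0.15,0],[0,0,-0.15,0],[0,0,-0.15,0],[0,0,-0.1,0]]]'
python3 -c "from h import *; st()"
python3 -m handwheel '[[[0,0,0,0],[-0.4,0,0,0],[-0.8,0,0.3,0],[0,0,0.5,0],[0,0,0.5,0],[0,0,0.45,0],[0,0,0,0],[0,0,0,0]]]'
python3 - <<'E'
from h import *; st()
p,d=bot.capture("wrist"); cv2.imwrite("pics/w5.png",p[:,:,::-1])
E
```

```text
time: 15.98
tool_pos: [554.5, 69.3, 78.2]
tcp_rot: [-0.161, 1.567, 0.11]
contact_force: [3.7, 1.8, 6.5]
grip_width: 0.3
 t 15.98 unit [  4.08 -19.04] z 78.22 Funit [4.09 0.78] Fz 6.46 yaw 15.53 tilt [-1.    -0.001  0.004]
time: 16.65
tool_pos: [541.5, 65.8, 78.0]
tcp_rot: [-2.479, 1.57, -2.208]
contact_force: [-3.5, -1.4, 9.8]
grip_width: 0.3
 t 16.65 unit [ -9.38 -18.99] z 78.02 Funit [-3.78 -0.44] Fz 9.77 yaw 15.55 tilt [-1. -0. -0.]
time: 17.32
tool_pos: [558.9, 70.8, 88.7]
tcp_rot: [2.868, 1.57, 3.139]
contact_force: [0.8, 0.4, -1.0]
grip_width: 0.5
 t 17.32 unit [  8.69 -18.76] z 88.68 Funit [0.87 0.18] Fz -0.95 yaw 15.55 tilt [-1.     0.    -0.001]
```

View pics/w5.png

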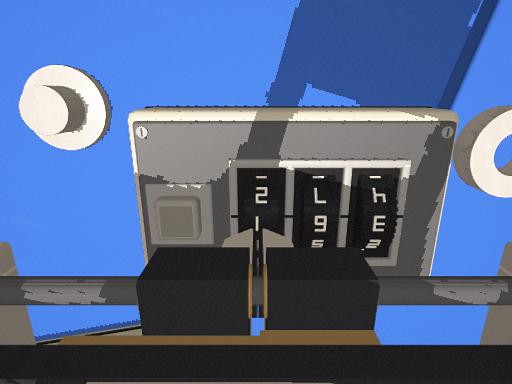

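Units now shows 1 at (262,222), with the 2 above it. One more stroke is needed.

```bash
python3 -m handwheel '[[[0.5,0,0,0],[0.3,0,0,0],[0.15,0,0,0],[0.1,0,0,0],[0.05,0,0,0],[0.05,0,0,0],[0,0,0,0]]]'
python3 -c "from h import *; st()"
```

```text
time: 17.95
tool_pos: [558.7, 70.8, 78.2]
tcp_rot: [2.597, 1.571, 2.868]
contact_force: [-2.1, -0.2, 4.8]
grip_width: 0.5
 t 17.95 unit [  8.46 -18.77] z 78.23 Funit [-2.11  0.37] Fz 4.79 yaw 15.54 tilt [-1.  0. -0.]
```

```bash
python3 -m handwheel '[[[0.05,0,-0.1,0],[0,0,-0.15,0],[0,0,-0.15,0],[0,0,-0.15,0]]]'
python3 -c "from h import *; st()"
python3 -m handwheel '[[[0,0,-0.15,0],[0,0,-0.15,0],[0,0,-0.15,0],[0,0,-0.15,0],[0,0,-0.15,0],[0,0,-0.15,0],[0,0,-0.1,0],[0,0,0,0]]]'
python3 -c "from h import *; st()"
```

```text
time: 18.28
tool_pos: [555.2, 69.4, 78.3]
tcp_rot: [-0.195, 1.566, 0.076]
contact_force: [4.2, 1.6, 6.5]
grip_width: 0.1
 t 18.28 unit [  4.8  -19.16] z 78.26 Funit [4.45 0.47] Fz 6.54 yaw 15.53 tilt [-1.    -0.001  0.004]
time: 18.95
tool_pos: [543.7, 66.3, 78.1]
tcp_rot: [-1.309, 1.57, -1.037]
contact_force: [-2.5, -1.0, 9.7]
grip_width: 0.3
 t 18.95 unit [ -7.15 -19.1 ] z 78.08 Funit [-2.66 -0.34] Fz 9.71 yaw 15.55 tilt [-1.    -0.001  0.   ]
```

```bash
python3 -m handwheel '[[[-0.3,0,0,0],[-0.7,0,0,0],[-2,0,0.8,0],[-2,-2,1,0],[-1,-2,0,0],[0,-1,0,0],[0,0,0,0],[0,0,0,0]]]'
python3 - <<'E'
from h import *; st()
m=bot.camera_model("wrist");p,d=bot.capture("wrist"); cv2.imwrite("pics/w6.png",p[:,:,::-1])
print(bot.spot_point("wrist","load_key_top"))
cy,sy=np.cos(YAW),np.sin(YAW)
print(proj("",[C[0]+sy*69,C[1]-cy*69,74],m))
K,Q,pp=cam("",m); v,u=np.mgrid[0:384,0:512]; pts=np.stack([(u-K[0,2])/K[0,0]*d,(v-K[1,2])/K[1,1]*d,d],-1)@Q.T+pp
M=np.array([[cy,-sy],[sy,cy]]); ux=(pts[...,:2]-C)@M; 
k=(abs(ux[...,1]+69)<25)&(abs(ux[...,0])<25)&(pts[...,2]>69)&(pts[...,2]<80); print(k.sum(),ux[k].min(0),ux[k].max(0),np.median(pts[k][:,2]))
a=p[100:250,180:512,::-1]; cv2.imwrite("pics/w6z.png",cv2.resize(np.rot90(a,2),None,fx=2.4,fy=2.4,interpolation=cv2.INTER_CUBIC))
E
```

```text
time: 19.62
tool_pos: [573.5, 23.2, 136.0]
tcp_rot: [2.638, 1.568, 2.908]
contact_force: [-0.5, 0.9, -0.1]
grip_width: 0.4
 t 19.62 unit [ 10.01 -68.57] z 136.0 Funit [-0.23  1.01] Fz -0.11 yaw 15.46 tilt [-1.     0.001 -0.003]
[]
[256.69178185 194.66559302]
1168 [-13.32104208 -79.2196427 ] [ 11.86028249 -53.9538605 ] 73.70359562470946
```

View pics/w6.png

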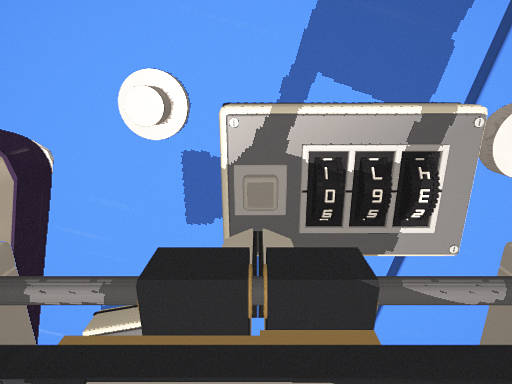

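View pics/w6z.png

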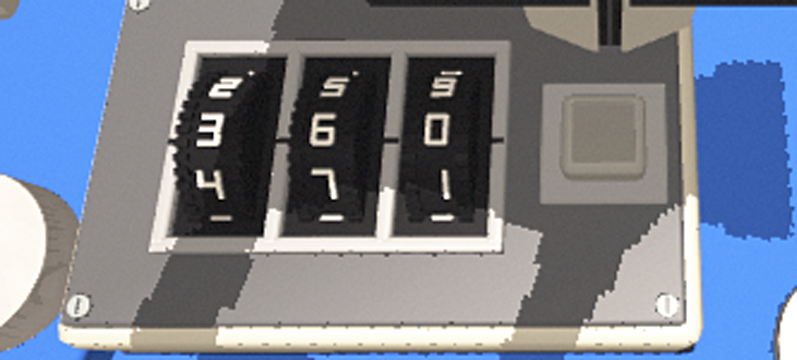

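The wheels read 3, 6, 0, with all three numerals sitting alike against the marks. Next I move over the key, centred at (261,193).

```bash
python3 -m handwheel '[[[1,0.05,-0.5,0],[2,0,-0.5,0],[1.5,0,0,0],[0.8,0,0,0],[0.2,0,0,0],[0,0,0,0],[0,0,0,0]]]'
python3 -c "from h import *; st()"
```

```text
time: 20.3
tool_pos: [565.3, 21.4, 82.7]
tcp_rot: [-0.208, 1.57, 0.064]
contact_force: [0.1, -0.4, -0.5]
grip_width: 0.5
 t 20.3 unit [  1.67 -68.15] z 82.69 Funit [ 0.02 -0.41] Fz -0.48 yaw 15.56 tilt [-1.    -0.     0.001]
```

```bash
python3 -m handwheel '[[[0.2,0,-0.1,0],[0.2,0,0,0],[0.1,0,0,0],[0.1,0,0,0],[0,0,0,0]]]'
python3 -c "from h import *; st()"
python3 -m handwheel '[[[0.1,0,0,0],[0.1,0,0,0],[0,0,0,0]]]'
python3 -c "from h import *; st()"
```

```text
time: 20.72
tool_pos: [563.9, 20.8, 76.2]
tcp_rot: [1.913, 1.571, 2.184]
contact_force: [0.1, -0.4, -0.1]
grip_width: 0.0
 t 20.72 unit [  0.15 -68.35] z 76.15 Funit [-0.06 -0.42] Fz -0.09 yaw 15.53 tilt [-1.  0. -0.]
time: 20.97
tool_pos: [564.1, 20.8, 74.2]
tcp_rot: [0.042, 1.571, 0.313]
contact_force: [-0.9, -0.4, 2.0]
grip_width: 0.4
 t 20.97 unit [  0.29 -68.4 ] z 74.22 Funit [-0.96 -0.19] Fz 1.96 yaw 15.54 tilt [-1.  0.  0.]
```

```bash
python3 -m handwheel '[[[0.1,0,0,0],[0.1,0,0,0],[0.1,0,0,0],[0.1,0,0,0],[0.05,0,0,0],[0,0,0,0]]]'
python3 -c "from h import *; st()"
```

```text
time: 21.47
tool_pos: [564.1, 20.8, 70.0]
tcp_rot: [-0.296, 1.57, -0.025]
contact_force: [-1.9, -0.2, 6.4]
grip_width: 0.3
 t 21.47 unit [  0.34 -68.4 ] z 70.03 Funit [-1.84  0.32] Fz 6.38 yaw 15.54 tilt [-1.    -0.     0.001]
```

```bash
python3 -m handwheel '[[[0.05,0,0,0],[0.05,0,0,0],[0,0,0,0]]]'
python3 -c "from h import *; st()"
python3 -m handwheel '[[[0,0,0,0],[-0.2,0,0,0],[-0.3,0,0,0],[-0.5,0,0,0],[-1.5,0,0,0],[-2,0,0.5,0],[-2,0,0.5,0],[0,0,0,0]]]'
python3 -m handwheel '[[[0,0,0,0],[0,0,0,0],[0,0,0,0],[0,0,0,0]]]'
python3 - <<'E'
from h import *; st()
p,d=bot.capture("wrist"); cv2.imwrite("pics/w7.png",p[:,:,::-1])
p,d=bot.capture("top"); cv2.imwrite("pics/top7.png",p[:,:,::-1])
E
```

```text
time: 21.72
tool_pos: [564.1, 20.8, 69.3]
tcp_rot: [-0.391, 1.57, -0.12]
contact_force: [-1.5, 0.0, 7.5]
grip_width: 0.4
 t 21.72 unit [  0.32 -68.42] z 69.27 Funit [-1.42  0.41] Fz 7.51 yaw 15.55 tilt [-1.    -0.     0.001]
time: 22.38
tool_pos: [576.4, 23.5, 137.5]
tcp_rot: [-0.334, 1.564, -0.063]
contact_force: [0.2, 0.0, 0.0]
grip_width: 0.3
time: 22.72
tool_pos: [572.8, 23.5, 132.5]
tcp_rot: [2.732, 1.568, 3.004]
contact_force: [-1.2, -0.1, 0.5]
grip_width: 0.1
 t 22.72 unit [  9.41 -68.12] z 132.53 Funit [-1.17  0.23] Fz 0.46 yaw 15.53 tilt [-1.     0.001 -0.002]
```

View pics/w7.png

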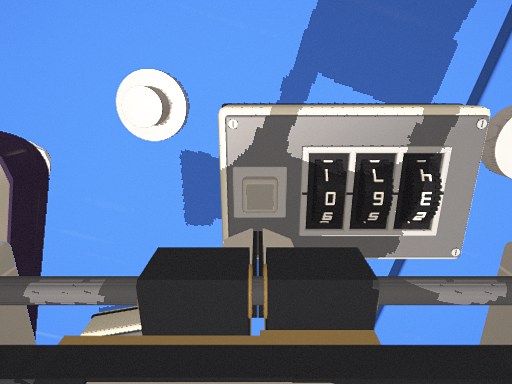

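View pics/top7.png

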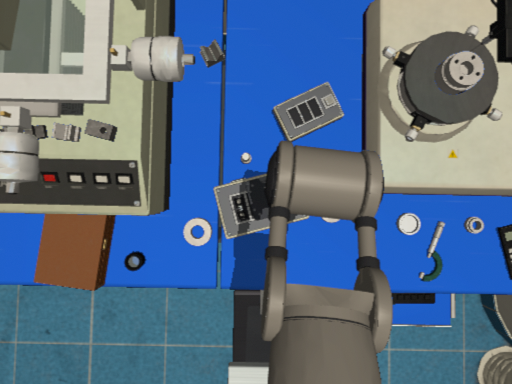

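```bash
python3 - <<'E'
from h import *
m=bot.camera_model("wrist");p,d=bot.capture("wrist")
K,Q,pp=cam("",m); v,u=np.mgrid[0:384,0:512]; pts=np.stack([(u-K[0,2])/K[0,0]*d,(v-K[1,2])/K[1,1]*d,d],-1)@Q.T+pp
print("key z",np.median(pts[187:203,252:270,2]),"panel z",np.median(pts[150:160,245:290,2]))
bot.close_job(); st()
E
```

```text
key z 74.0068931911514 panel z 60.92302628446387
the job is handed in; nothing more can be done
the job is handed in; nothing more can be done
```

The preset unit (the larger one) reads 3, 6, 0, and the load key was then pressed fully down and released. I handed the job in at about 23 s of the 72 s allowed.

- **Wheels:** They started at 1, 7, 3. I turned hundreds +2 clicks, tens −1 and units −3, one click per stroke. The highest finger force I read was about 11 N, though I only sampled it at the end of each move.
- **Load key:** I pressed it after checking that the wheels read 3, 6, 0. It went down about 4.9 mm at 7.5 N.
- **Last checks:** The wrist picture after the press shows 3, 6, 0, with the numerals sitting alike between their marks. The depth image puts the key top at z ≈ 74.0 mm, the same height as before the press, so it is back up. The gripper was clear above the unit with no contact force beyond noise.
- **Other parts:** The ring and the plug gauge are where they were at the start. The arm mostly hid the flange in the last top picture, but it looks unchanged in the wrist pictures before and after the press.
- **What disagreed:** The wheel tops were met about 2 mm higher than the depth image suggested, and the network missed the key once in the wrist view. I went by touch for the wheel height, and by the depth image and calibration for the key.

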